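# Break the lid stay and shut the incubation box

## Robot

A 6-joint arm with a two-finger parallel gripper is mounted at the origin on a cart in front of the work surface, level with it; the furniture and walls round the work are solid. World frame = base frame: x ahead of the robot, y to its left, z up, the work surface at z = 0. Lengths are in m, angles in rad, forces in N, time in s.
With the tool pointing down it reaches from about 0.275 to 0.85 m from the base axis. Payload 19 kg.
Tool frame: the origin (TCP) lies on the centre line of the jaws, within the pads' length; the fingertips stand 8 mm ahead of it and the grasp point (between the pads) lies 11 mm behind it; z points along the fingers, y is the line along which they close (so a half turn about z gives the same grasp; the last joint's range is limited). The gripper opens to 85 mm and grips with 20 to 120 N. Pads are 22 mm wide; open, the fingers measure 114 mm over their backs; the gripper's body (76 mm by 85 mm) begins 54 mm behind the grasp point. The pads swing forward as they close: fully open they stand 13 mm farther back than shut.
Start: joints at [1.209, 0.15, 1.437, -0, 1.554, -0.134], TCP at [0.13, 0.56, 0.239] pointing down, gripper open.
Joint ranges: [-2.8, 2.8], [-0.68, 2.1], [0.12, 2.68], [-1.39, 4.53], [0.16, 2.79], [-2.81, 2.81]. Speed limits (rad/s): [1.89, 1.89, 2.22, 3.01, 3.01, 3.01].

## Interface

Orientations are given as a unit quaternion [w, x, y, z].
In Python, from workcell import arm gives the robot as it stands.
- The arm moves only by the tool servo_tool, never from a script. Its argument "deltas" is a list that holds one entry, the list of rows, each a list of 5 numbers: the shift along the tool's x, y, z in cm, then the turn about the tool's z in degrees, then the gripper's target within -1 to 1 (shut at 1, half-way at 0, fully open at -1). A call has 1 to 20 rows; each row is the pose to reach, as a shift and turn from the pose commanded when the call began, along the tool's axes at that moment; what a row does not reach only later rows make up. A row lasts 1/8 s, in which the tool goes at most 62.5 mm and 10.7 degrees, less where a joint would pass 70% of its speed; a pose out of reach is approached as far as the arm can. A call with a gripper value outside its range is refused whole. The fingers move at their own pace and stop on an object; "squeeze" is the grip in N (left out, the last holds). Time passes only in rows, so rows that repeat a pose let the fingers close. It gives the time, the measured TCP pose, the force, the opening and the grip force at its end, in the units of the state.
- arm.sense(): the state, without advancing time (a new reading comes with each control period).
- arm.read_camera(name): name is "scene" or "top"; returns the picture (384x512x3 uint8, blue, green, red); there is no depth.
- arm.camera_params(name): a dict with "fx", "fy", "cx", "cy" (pixels), "extrinsics" (4x4, takes a point from camera to world coordinates). Camera axes: x right, y up, looking along -z (the intrinsics and any distortion apply to the point x, -y, -z); pixel columns grow to the right and rows downward; lengths in m; the calibration is good to about 2 mm. A picture is of the moment at which its call begins. camera_params takes no time and is no camera call.
- arm.close_job(): hands the job in; it is judged then, once.
The state is a dict: "time_s": time; "joint_pos": joint angles; "dq": joint speeds; "effort": joint torques, N m; "ee_pos": TCP position; "tool_rot": TCP orientation; "force": force on the tool from outside, world axes, zero at the start; "wrist_torque": the same for the moment, N m; "width": finger opening in m; "gripper_force": force on a finger pad.
Only numpy, scipy, OpenCV 4.12 (cv2) and the standard library are available. Lean on these libraries where they do the work, as an engineer would, in place of code of your own. Each camera call takes 0.05 s, during which the arm holds its last target. There are 200 camera calls.

## Task

The grey incubation box on the bench stands open, its lid propped by a straight folding stay on its right-hand side. Push the stay's knee down so that the stay unlocks and starts to fold, then lower the lid fully shut and let go. Never force the lid against the locked stay.

Things in the scene. Friction and masses are not known exactly. Their poses are not given: they have to be found in the camera images.
- case: Open-topped grey metal box with a rubber-lined hinged lid, fixed to the bench; 200 mm deep (its x), 200 mm wide (its y), 115 mm high to the rim. Origin: centre of its underside. Its +x points to the back, where the lid is hinged along the rim (hinge line 100 mm behind the origin, 115 mm up, parallel to y); its +y points to the left, and the stay is on its right (-y) side. A tube rack and a blue tray sit inside, below the rim.
- lid (a joint): Lid angle in rad: 0 as found, standing up 85 degrees from shut (almost upright, its free edge about 315 mm above the bench); grows as it is lowered; 1.48 is fully shut, lying on the rim. The lid is a 200 x 200 mm slab 12 mm thick. Its hinge is stiff: it stays where it is left, and at its free edge it needs a push of about 3 to 5 N. While the stay is locked it cannot be lowered at all.
- lid_back (a point): Point on the lid's outer face (the face towards the back now, the top when shut), on its centre line, 160 mm from the hinge line and 40 mm from the free edge. Its z axis points out of that face, so the lid is lowered by pushing here against z and following the arc round the hinge line.
- stay_knee (a joint): Bend of the stay's knee in rad: 0 as found, practically straight, a little over centre upward (7 degrees) and resting on its stop (locked); grows as the knee is pushed down, dead straight at about 0.13, unlocked beyond about 0.2. It follows the lid: about 2 with the lid shut. The two flat steel links are about 110 and 95 mm long, in an upright plane 8 mm outside the box's right side, from a pivot near the front top corner of that side to the lid's right edge.
- knee_pad (a point): Centre of the top of the black thumb pad (26 x 28 x 12 mm) at the knee, 31 mm outside the box's right side and about 43 mm above the rim; the pad is level as found. Pressing straight down here with a few N breaks the stay; 20 to 25 mm down is plenty. The raised lid stands about 80 mm behind the pad and reaches 160 mm above it, and begins 31 mm to the left of it. With the lid shut the pad hangs beside the box.

How it is judged:
By the outcome, as a careful person would: the job done as asked, in the order asked, and still so for the second after the job is handed in, with the robot touching nothing.
It also fails if it takes over 40 s, if anything falls off the work surface, if the arm or the gripper's body presses on something with over 40 N, if the wrist force passes 120 N, or if a joint passes its speed limit or range.

## Working session

There is one attempt and no reset: what is moved stays moved. The work goes in short steps, Python scripts to look and compute and a tool call to move; the robot and the scene stay as the last step left them, time stands still between calls to the robot, and variables do not carry over. Pictures are saved under pics/ and viewed, at most 10 in all, crops included, and the job is handed in when it is done.

Besides the shell and the picture viewer there is one more tool, called after "Call:" in YAML: its name, and indented under it one key for each argument. servo_tool: Moves the arm, as the interface text tells. Its arguments: {"type":"object","properties":{"deltas":{"type":"array"},"squeeze":{"type":"number"}},"required":["deltas"]}

```bash
mkdir -p pics; python3 - <<'E'
from workcell import arm
import cv2
print(arm.sense())
for n in("scene","top"):
    cv2.imwrite(f"pics/{n}0.png",arm.read_camera(n)); print(arm.camera_params(n))
E
```

```text
{'time_s': 0.0, 'joint_pos': array([ 1.20900316e+00,  1.50968270e-01,  1.43804040e+00, -1.94659508e-05,
        1.55382132e+00, -1.34024929e-01]), 'dq': array([-0.00087576, -0.00018519,  0.00039504, -0.00107809,  0.00092232,
        0.00098868]), 'effort': array([-1.54651485e-05, -7.13030577e+01, -5.70886302e+01, -9.52160326e-05,
        8.73576093e-03,  1.27813710e-04]), 'ee_pos': array([0.12978698, 0.55990357, 0.2386809 ]), 'tool_rot': array([-1.42372244e-04,  1.13637917e-01,  9.93522039e-01, -6.02137810e-04]), 'force': array([ 0.10909052,  0.1699478 , -0.01173141]), 'wrist_torque': array([ 0.02242162, -0.00395098, -0.02902221]), 'gripper_force': 0.0, 'width': 0.08532914844116021}
{'fx': 458.7903911332756, 'fy': 458.7903911332756, 'cx': 256.5647499449328, 'cy': 188.31824682525925, 'extrinsics': array([[ 0.56545087,  0.55516209, -0.60996752, -0.0473577 ],
       [-0.82457432,  0.36391551, -0.43317744, -0.46916732],
       [-0.01850705,  0.74790411,  0.66354874,  0.83792468],
       [ 0.        ,  0.        ,  0.        ,  1.        ]])}
{'fx': 459.9152772762002, 'fy': 459.9152772762002, 'cx': 250.45153168393745, 'cy': 185.58277660150083, 'extrinsics': array([[ 0.04514472,  0.97615861, -0.21231186,  0.37524635],
       [-0.99897305,  0.04493139, -0.00583197, -0.06171892],
       [ 0.00384654,  0.21235711,  0.97718456,  1.10633292],
       [ 0.        ,  0.        ,  0.        ,  1.        ]])}
```

View pics/scene0.png

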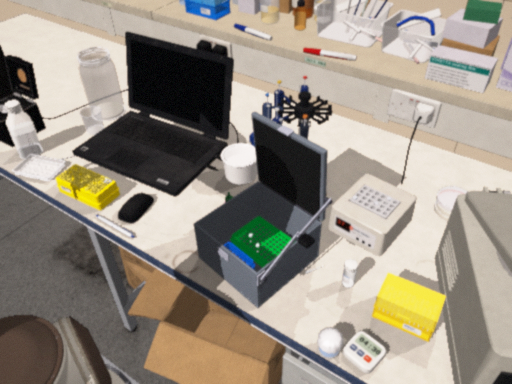

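View pics/top0.png

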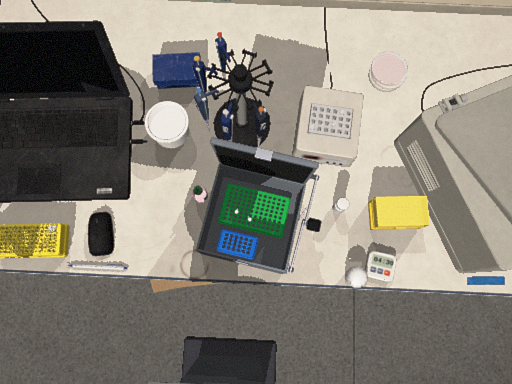

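The scene picture shows the open box (front corner around (262,297)), with the stay on its right at (265-328, 200-280). In the top view the black pad is near (314,225) and the rim spans (197,250)-(315,170). I'll enlarge both.

```bash
python3 - <<'E'
import cv2,numpy as np
t=cv2.imread("pics/top0.png")[130:280,185:335];s=cv2.imread("pics/scene0.png")[110:310,185:345]
a=cv2.resize(t,(600,600),interpolation=cv2.INTER_CUBIC);cv2.imwrite("pics/topc.png",a)
cv2.imwrite("pics/scenec.png",cv2.resize(s,(480,600),interpolation=cv2.INTER_CUBIC))
E
```

```text
(no output)
```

View pics/topc.png

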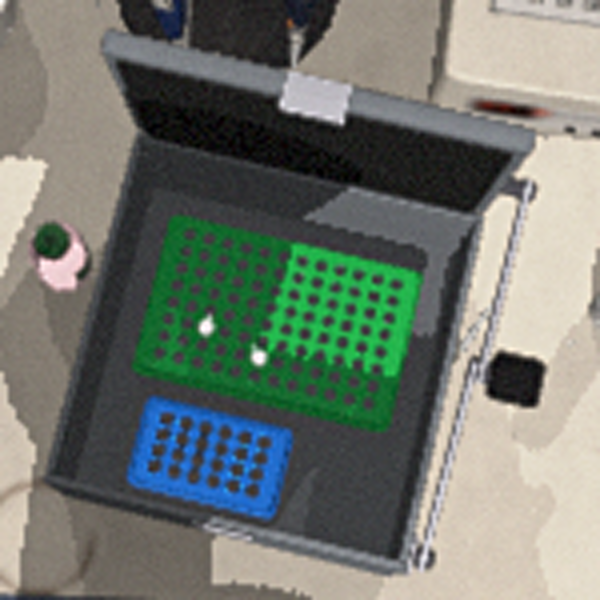

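View pics/scenec.png

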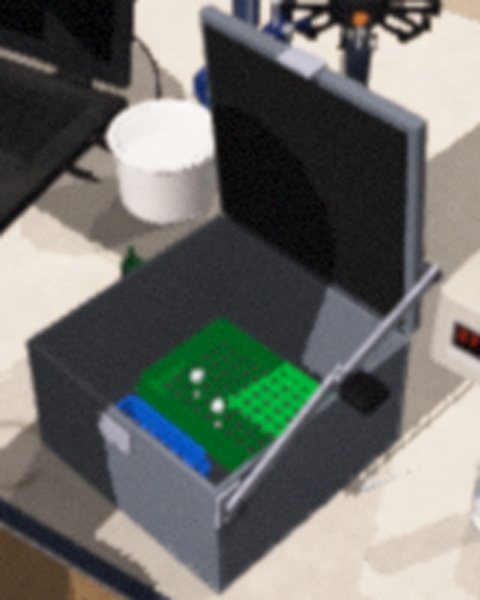

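The crops show these points:
- **Top crop:** front rim corners (50,482) and (408,570), pad (516,379), lid edge corners (105,35) and (535,133).
- **Scene crop:** rim corners (30,343) and (220,490), bottom front corner (220,592), pad (364,387).

Next I'll fit the pose to both views.

```bash
cat > h.py <<'E'
from workcell import arm
import numpy as np
from scipy.optimize import least_squares
from scipy.spatial.transform import Rotation as R
def proj(n,p):
    c=arm.camera_params(n);E=c["extrinsics"];q=E[:3,:3].T@(np.asarray(p)-E[:3,3])
    return np.array([c["cx"]+c["fx"]*q[0]/-q[2],c["cy"]+c["fy"]*-q[1]/-q[2]])
def ray(n,u,v,z):
    c=arm.camera_params(n);E=c["extrinsics"]
    d=E[:3,:3]@np.array([(u-c["cx"])/c["fx"],-(v-c["cy"])/c["fy"],-1]);o=E[:3,3]
    return o+d*(z-o[2])/d[2]
def case(P,p):
    x,y,a=P[:3];c,s=np.cos(a),np.sin(a);return np.array([x+c*p[0]-s*p[1],y+s*p[0]+c*p[1],p[2]])
E
python3 - <<'E'
from h import *
T=lambda u,v:np.array([185+u/4,130+v/4]);S=lambda u,v:np.array([185+u/3,110+v/3])
obs=[("top",T(50,482),(-.1,.1,.115)),("top",T(408,570),(-.1,-.1,.115)),
("scene",S(30,343),(-.1,.1,.115)),("scene",S(220,490),(-.1,-.1,.115)),("scene",S(220,592),(-.1,-.1,0)),
("top",T(105,35),(.088,.1,.315)),("top",T(535,133),(.088,-.1,.315)),
("top",T(516,379),None),("scene",S(364,385),None)]
def f(P): return np.concatenate([proj(n,case(P,q if q is not None else (P[3],-.131,P[4])))-uv for n,uv,q in obs])
r=least_squares(f,[.35,-.05,-.2,.0,.158]);print(r.x);print(r.fun.reshape(-1,2).round(1))
P=r.x;print("pad",case(P,(P[3],-.131,P[4])),"hinge",case(P,(.1,0,.115)))
print(R.from_quat(arm.sense()["tool_rot"],scalar_first=True).as_matrix().round(3))
E
```

```text
[ 0.52528264 -0.06354068 -0.18430013  0.00355597  0.16114618]
[[-0.9 -0.9]
 [ 0.9 -1.3]
 [-1.7 -0.9]
 [-0.4  1.2]
 [ 0.5  1. ]
 [-0.7 -0. ]
 [ 0.7  0. ]
 [ 1.  -0.4]
 [-0.6  0.2]]
pad [ 0.50477152 -0.19297383  0.16114618] hinge [ 0.62358912 -0.08186654  0.115     ]
[[-0.974  0.226 -0.   ]
 [ 0.226  0.974 -0.001]
 [ 0.    -0.001 -1.   ]]
```

Call:
servo_tool:
  deltas:
    - [[-53.5,-65.2,0,-2.5,1],[-53.5,-65.2,0,-2.5,1],[-53.5,-65.2,0,-2.5,1],[-53.5,-65.2,0,-2.5,1],[-53.5,-65.2,0,-2.5,1],[-53.5,-65.2,0,-2.5,1],[-53.5,-65.2,0,-2.5,1],[-53.5,-65.2,0,-2.5,1],[-53.5,-65.2,0,-2.5,1],[-53.5,-65.2,0,-2.5,1],[-53.5,-65.2,0,-2.5,1],[-53.5,-65.2,0,-2.5,1],[-53.5,-65.2,0,-2.5,1],[-53.5,-65.2,0,-2.5,1],[-53.5,-65.2,2,-2.5,1],[-53.5,-65.2,3.4,-2.5,1],[-53.5,-65.2,3.4,-2.5,1],[-53.5,-65.2,3.4,-2.5,1]]

```text
time_s: 2.35
ee_pos: [0.5039, -0.1956, 0.2061]
tool_rot: [0.0, 0.092, 0.996, -0.0]
force: [-0.5, -0.1, 0.8]
width: 0.0004
gripper_force: 0.0
```

```bash
python3 - <<'E'
from h import *
import cv2
s=cv2.resize(arm.read_camera("scene")[60:310,165:365],(480,600),interpolation=cv2.INTER_CUBIC)
t=cv2.resize(arm.read_camera("top")[80:280,185:335],(320,427),interpolation=cv2.INTER_CUBIC)
im=np.zeros((600,800,3),np.uint8);im[:,:480]=s;im[:427,480:]=t
cv2.imwrite("pics/c1.png",im);q=arm.sense();print(q["time_s"],q["ee_pos"],q["force"],R.from_quat(q["tool_rot"],scalar_first=True).as_matrix().round(3))
E
```

```text
2.45 [ 0.50401613 -0.19567421  0.20620258] [0.05122605 0.25130059 0.05983027] [[-0.983  0.183  0.001]
 [ 0.183  0.983 -0.001]
 [-0.001 -0.001 -1.   ]]
```

View pics/c1.png

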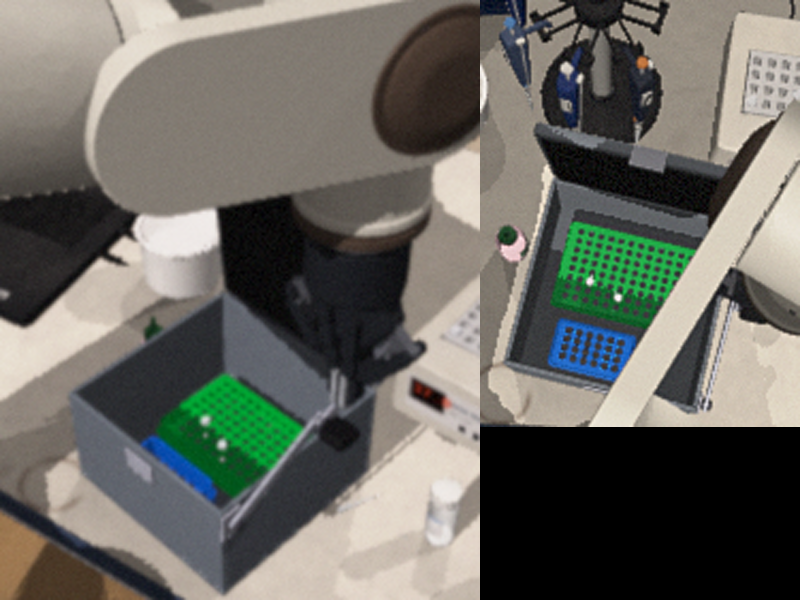

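The closed fingertips sit right above the pad at (338,430), clear of the lid. Now I'll press straight down.

Call:
servo_tool:
  deltas:
    - [[0,0,1.5,0,1],[0,0,3,0,1],[0,0,3.5,0,1],[0,0,3.9,0,1],[0,0,4.2,0,1],[0,0,4.5,0,1],[0,0,4.8,0,1],[0,0,5.1,0,1]]

```text
time_s: 3.45
ee_pos: [0.504, -0.196, 0.1544]
tool_rot: [0.0, 0.092, 0.996, -0.0]
force: [2.3, -1.4, 5.0]
width: -0.0001
gripper_force: 2.4
```

Call:
servo_tool:
  deltas:
    - [[0,0,0.3,0,1],[0,0,0.6,0,1],[0,0,0.9,0,1],[0,0,1.2,0,1],[0,0,1.4,0,1],[0,0,1.4,0,1]]

```text
time_s: 4.2
ee_pos: [0.5042, -0.196, 0.1406]
tool_rot: [0.001, 0.092, 0.996, -0.0]
force: [3.3, -0.7, 6.2]
width: 0.0001
gripper_force: 2.7
```

Call:
servo_tool:
  deltas:
    - [[0,0,-3,0,1],[0,0,-8,0,1],[0,0,-14,0,1],[0,0,-20,0,1],[0,0,-24,0,1],[0,-8,-24,0,1],[0,-14,-24,0,1],[0,-14,-24,0,1],[0,-14,-24,0,1]]

```text
time_s: 5.32
ee_pos: [0.4779, -0.334, 0.3796]
tool_rot: [-0.001, 0.093, 0.996, 0.0]
force: [-0.3, 0.4, -0.5]
width: -0.0001
gripper_force: 0.0
```

```bash
python3 - <<'E'
from h import *
import cv2
s=cv2.resize(arm.read_camera("scene")[60:310,165:365],(400,500),interpolation=cv2.INTER_CUBIC)
t=cv2.resize(arm.read_camera("top")[50:280,180:364],(400,500),interpolation=cv2.INTER_CUBIC)
cv2.imwrite("pics/c2.png",np.hstack([s,t]));print(arm.sense()["time_s"],arm.sense()["force"])
E
```

```text
5.425 [-0.64161372  0.08165394  0.03522335]
```

View pics/c2.png

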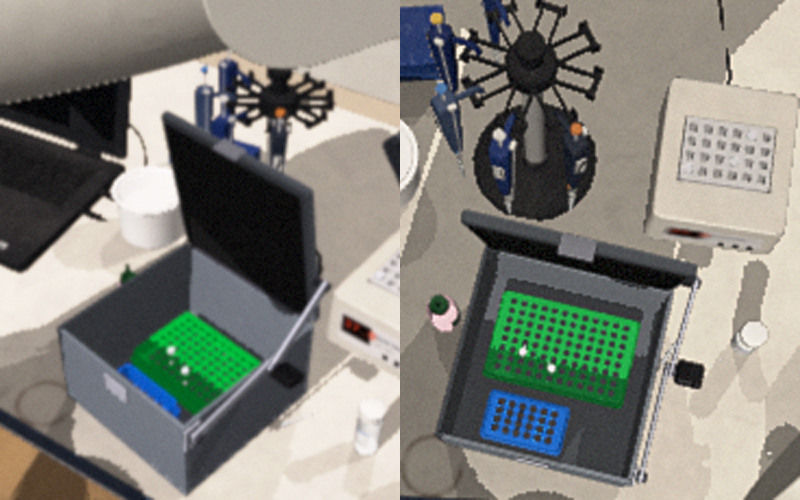

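The stay has broken: the knee now hangs lower at (288,375) in the scene half, and the lid has tipped slightly forward. The pipette carousel stands behind the lid's left half, so I'll measure the clearance.

```bash
python3 - <<'E'
from h import *
P=[.52528,-.06354,-.1843]
T=lambda u,v:(180+(u-400)/2.174,50+v/2.174);S=lambda u,v:(165+u/2,60+v/2)
def tocase(p): 
    d=np.array(p[:2])-P[:2];c,s=np.cos(P[2]),np.sin(P[2]);return np.round([c*d[0]+s*d[1],-s*d[0]+c*d[1],p[2]],3)
def tri(a,b):
    f=lambda p:np.r_[proj("top",p)-a,proj("scene",p)-b]
    r=least_squares(f,[.7,-.05,.2]);return r.x,tocase(r.x),r.fun.round(1)
print("base",tocase(ray("top",*T(535,160),0)))
print("hub",tri(T(531,50),S(282,78)))
print("orange cap",tri(T(576,130),S(280,115)))
for n,uv in(("L",(463,212)),("R",(696,268))): # free edge back corners
    print(n,[ (z,tocase(ray("top",*T(*uv),z))) for z in(.31,.315)])
E
```

```text
base [0.239 0.082 0.   ]
hub (array([ 0.774673  , -0.02851016,  0.28781077]), array([0.239, 0.08 , 0.288]), array([ 0.7, -0.5, -1. ,  0.2]))
orange cap (array([ 0.69847723, -0.07067281,  0.29404161]), array([0.172, 0.025, 0.294]), array([ 0.4, -0.3, -0.5,  0.1]))
L [(0.31, array([0.073, 0.099, 0.31 ])), (0.315, array([0.071, 0.099, 0.315]))]
R [(0.31, array([ 0.07 , -0.098,  0.31 ])), (0.315, array([ 0.069, -0.098,  0.315]))]
```

Call:
servo_tool:
  deltas:
    - [[-10.7,0,0,0,1],[-10.7,0,0,0,1],[-10.7,0,0,0,1],[-10.7,25.4,0,0,1],[-10.7,25.4,0,0,1],[-10.7,25.4,0,0,1],[-10.7,25.4,0,0,1],[-10.7,25.4,0,0,1],[-10.7,25.4,0,0,1],[-10.7,25.4,3,0,1],[-10.7,25.4,6,0,1],[-10.7,25.4,8.7,0,1],[-10.7,25.4,8.7,0,1]]

```text
time_s: 7.05
ee_pos: [0.6289, -0.1044, 0.2918]
tool_rot: [-0.002, 0.093, 0.996, 0.0]
force: [-0.1, -0.3, 1.3]
width: 0.0006
gripper_force: 0.0
```

```bash
python3 - <<'E'
from h import *
import cv2
s=cv2.resize(arm.read_camera("scene")[60:310,165:365],(400,500),interpolation=cv2.INTER_CUBIC)
t=cv2.resize(arm.read_camera("top")[50:280,180:364],(400,500),interpolation=cv2.INTER_CUBIC)
cv2.imwrite("pics/c3.png",np.hstack([s,t]));print(arm.sense()["time_s"],arm.sense()["force"])
E
```

```text
7.15 [-0.24664945  0.06532162 -0.15536577]
```

View pics/c3.png

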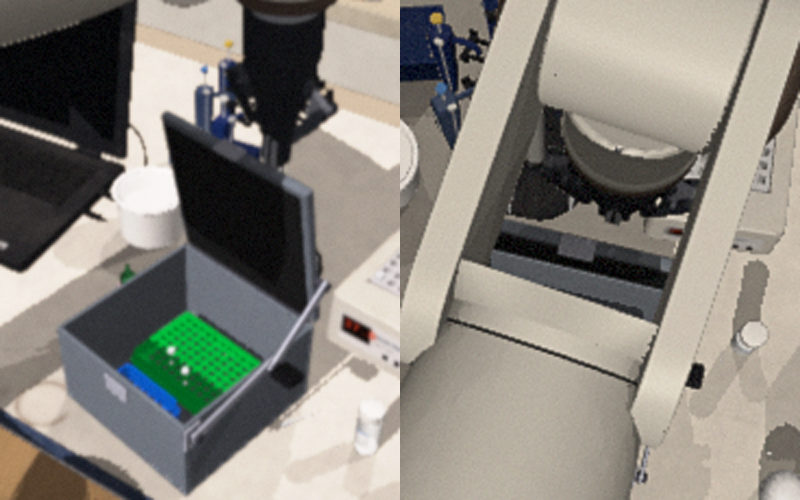

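The fingers are behind the lid (scene half (272,150)) with nothing touching. Now I'll push along the arc.

Call:
servo_tool:
  deltas:
    - [[1.2,0,0,0,1],[2.3,0,0,0,1],[3.4,0,0.2,0,1],[4.6,0,0.5,0,1],[5.7,0,0.9,0,1],[6.8,0,1.3,0,1],[7.9,0,1.9,0,1],[8.9,0,2.4,0,1]]

```text
time_s: 8.15
ee_pos: [0.5416, -0.0869, 0.2687]
tool_rot: [-0.0, 0.092, 0.996, 0.0]
force: [3.1, -0.1, -0.3]
width: 0.0001
gripper_force: 1.5
```

Call:
servo_tool:
  deltas:
    - [[1.0,0,0.7,0,1],[1.9,0,1.4,0,1],[2.8,0,2.2,0,1],[3.7,0,3.1,0,1],[4.4,0,4.0,0,1],[5.1,0,5.0,0,1],[5.7,0,6.0,0,1],[6.3,0,7.0,0,1],[6.8,0,8.1,0,1],[7.2,0,9.2,0,1]]

```text
time_s: 9.4
ee_pos: [0.4712, -0.0738, 0.1765]
tool_rot: [-0.0, 0.092, 0.996, 0.0]
force: [-0.3, 0.1, 2.6]
width: -0.0001
gripper_force: 1.1
```

Call:
servo_tool:
  deltas:
    - [[0.3,0,1.0,0,1],[0.5,0,2.0,0,1],[0.6,0,2.8,0,1],[0.7,0,3.4,0,1],[0.7,0,3.8,0,1],[0.7,0,4.1,0,1],[0.7,0,4.1,0,1]]

```text
time_s: 10.28
ee_pos: [0.4648, -0.0727, 0.1362]
tool_rot: [-0.0, 0.092, 0.996, -0.0]
force: [-0.0, -0.6, -0.4]
width: 0.0003
gripper_force: 0.0
```

Call:
servo_tool:
  deltas:
    - [[0,0,0.2,0,1],[0,0,0.4,0,1],[0,0,0.6,0,1],[0,0,0.6,0,1]]

```text
time_s: 10.78
ee_pos: [0.4651, -0.0728, 0.1344]
tool_rot: [0.001, 0.092, 0.996, -0.001]
force: [-26.7, 6.8, 65.1]
width: 0.0003
gripper_force: 31.9
```

The lid is on its stop: the contact is hard at tip height 0.126. I'll back off right away.

Call:
servo_tool:
  deltas:
    - [[0,0,-1,0,1],[0,0,-5,0,1],[0,0,-11,0,1],[0,0,-17,0,1],[-5,-6,-20,0,1],[-5,-12,-20,0,1],[-5,-18,-20,0,1],[-5,-24,-20,0,1],[-5,-28,-20,0,1],[-5,-28,-20,0,1]]

```text
time_s: 12.02
ee_pos: [0.4616, -0.36, 0.3292]
tool_rot: [-0.001, 0.094, 0.996, 0.0]
force: [-0.2, 0.6, -0.1]
width: 0.0
gripper_force: 0.0
```

```bash
python3 - <<'E'
from h import *
import cv2
s=cv2.resize(arm.read_camera("scene")[60:310,165:365],(400,500),interpolation=cv2.INTER_CUBIC)
t=cv2.resize(arm.read_camera("top")[50:280,180:364],(400,500),interpolation=cv2.INTER_CUBIC)
cv2.imwrite("pics/c4.png",np.hstack([s,t]));print(arm.sense()["time_s"],arm.sense()["force"])
E
```

```text
12.125 [ 0.60981327 -0.15273836 -0.20644193]
```

View pics/c4.png

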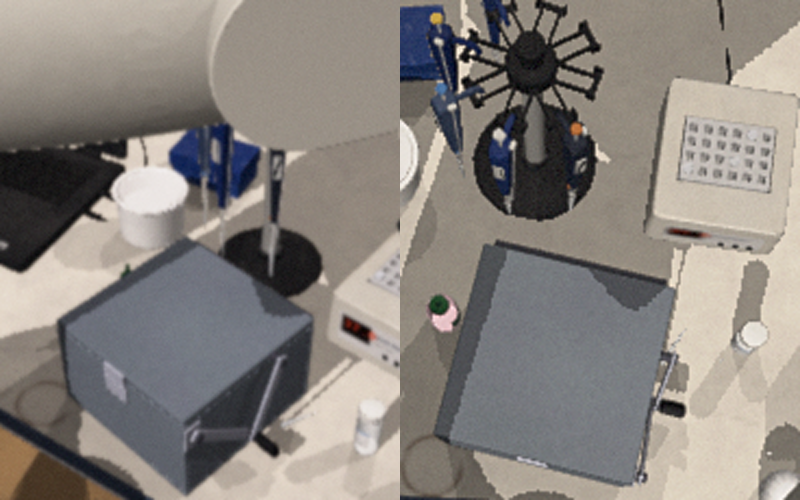

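The lid lies flush on the rim with the stay folded at the side, and the robot is touching nothing.

```bash
python3 -c "
from workcell import arm
print(arm.close_job())"
```

```text
the job is handed in; nothing more can be done
None
```

I unlocked the stay, lowered the lid fully shut, withdrew the arm and handed the job in at about 12 s; my last press, on the already shut lid, read about 65 N at the wrist through the fingertips (wrist limit 120 N), and no verdict came back.

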